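# Load the square sample cell into the tank-water photometer

## Task

Slide the photometer's dust slide fully open, then take the square glass cell from the slanted rack and put it into the well of the white cell adapter the right way round, with its two clear faces looking along the light path (towards the lamp and the detector). Press it fully home past the spring ball without ramming the glass, let go, and leave the slide open and everything else where it stands.

Things in the scene. Friction and masses are not known exactly. Their poses are not given: they have to be found in the camera images.
- photometer: Grey bench photometer, fixed, case 200 (x) x 150 (y) x 45 mm high; origin on the table, 30 mm in front (-x) of the chamber's middle. x points away from the operator, z up. The light path is along y: finned lamp house (+y) and square detector box (-y), out to y +-79, up to z 90, on either side of the black cell housing (x -65 to 65, y +-33, z 45 to 93 mm; rails on it at y +-30, tops at z 100).
- chamber_mouth (a point): Centre of the open chamber (38 x, 52 y mm) in the housing's top face, 93 mm above the table; fixed, photometer's axes. A white cell adapter (37 x 36 mm, flush with the top) stands in it anywhere up to 8 mm to either side along y (light path): where is not reported, must be felt or seen, and does not matter to the reading. It is tight: it shifts only under some 10 N sideways.
- chamber_floor (a point): Floor of the adapter's well, below the middle of the chamber, 49 mm above the table; axes as the photometer's. The well, in the middle of the adapter, is 26.5 mm square, 44 mm deep, vertical, sides along photometer x and y, mouth chamfered 2 mm. A spring ball sticks 2.5 mm out of its front (-x) wall 22 mm above the floor: the cell must be pushed past it with some 5 to 12 N.
- shutter (a joint): The dust slide: aluminium plate 46 x 53 x 4 mm lying on the housing over the chamber between the rails. 0 = shut, 0.055 m = fully open, at its stop; it moves along the photometer's -x (towards the operator). It is stiff: about 6 N of sliding friction, and it stays where it is left.
- shutter_ridge (a point): Middle of the top edge of the finger ridge on the slide's front end; moves with the slide; photometer's axes. Ridge 36 mm long (y), 8 mm thick (x), 20 mm high above the slide plate. With the slide shut it is 19 mm in front of the chamber's middle, its top 24 mm above the housing's top face.
- rack: Wooden cell rack, fixed, base 110 x 200 x 12 mm; origin under it on the table. Its block (56 x 200 x 50 mm) leans, so that its three slots (a row along y, 64 mm apart, 26.5 mm square, 42 mm deep along the slot) lean 0.55 rad (31.5 deg) from vertical, tops towards the rack's -x. The middle of the sloping top face is at x -26, z 69 mm.
- cell: Cell, 25 x 25 x 72 mm, 40 to 85 g, in any rack slot, leaning, 30 mm out of it. Origin: centre of its bottom; z towards the stopper. Glass to 46 mm, black stopper to 52, on it a grip tab to 72: 24 mm long (cell x), 10 thick (y). Clear faces: +x and -x, in line with the tab's length; +-y faces: white, fluted. In the rack cell y = rack y. Either may face the lamp. In a weak grip it pivots.
- vial_a: Round vial with round black cap, 25 mm diameter, 64 mm long, in a rack slot; origin at the centre of its bottom. Not needed; leave.
- vial_b: Second round vial, as vial_a.
- valve: Bronze valve body under repair, standing on an 80 mm flange, 104 mm high, 0.9 kg; origin under its centre. Leave.
- mug: Blue mug, 80 mm diameter, 92 mm high, handle at +y; origin under its centre. Leave.
- wrench: Steel wrench 200 mm long lying along its x axis on the table; origin under its middle. Leave.

How it is judged (in metres and radians):
On the way, in this order (a step that is already met when the one before it is completed fails the run):
1. the dust slide is fully open (within 4 mm of its stop) (value of joint shutter above 0.051 m), for 0.2 s.
2. the cell is fully home in the adapter's well, the right way round (x of cell in the frame of chamber_floor between -0.003 and 0.003 m and y of cell in the frame of chamber_floor between -0.0105 and 0.0105 m and z of cell in the frame of chamber_floor between -0.002 and 0.002 m and angle between cell's own z axis and vertical below 0.06 rad and angle between the x axis of cell and the y axis of photometer, either way round below 0.1 rad), for 0.2 s.
At the end, for the whole second after the job is handed in: The cell is fully home in the adapter's well, wherever that stands (within 2 mm of its floor, 3 mm of the light path sideways, upright within 0.06 rad), clear faces within 0.1 rad of the light path, either way round, released, at rest; the slide within 4 mm of its open stop; all else unmoved (all of step 2 and value of joint shutter above 0.051 m and linear speed of cell below 0.01 m/s); the robot touches nothing.
It fails at once if the glass cell is rammed against the photometer (over 80 N) (contact force between cell and photometer above 80 N).
It fails at once if a round vial is pulled or knocked from its place (over 20 mm) (distance of any of vial_a, vial_b from where it was at the start of the episode above 0.02 m).
It fails at once if the valve, mug or wrench is pushed away (over 30 mm) (distance of any of valve, mug, wrench from where it was at the start of the episode above 0.03 m).
It also fails if it takes over 72 s, if anything falls off the work surface, if the arm or the gripper's body presses on something with over 40 N, if the wrist force passes 120 N, or if a joint passes its speed limit or range.

## Robot

A 6-joint arm with a two-finger parallel gripper is mounted at the origin on the work surface. World frame = base frame: x ahead of the robot, y to its left, z up, the work surface at z = 0. Lengths are in mm, angles in rad, forces in N, time in s.
With the tool pointing down it reaches from about 350 to 975 mm from the base axis. Payload 7.1 kg.
Tool frame: the origin (TCP) lies between the finger pads; the fingertips stand 17 mm ahead of it and the grasp point (between the pads) lies 2 mm behind it; z points along the fingers, y is the line along which they close (so a half turn about z gives the same grasp; the last joint's range is limited). The gripper opens to 88 mm and grips with 3 to 60 N. Pads are 20 mm wide; open, the fingers measure 115 mm over their backs; the gripper's body (75 mm by 178 mm) begins 61 mm behind the grasp point.
Start: joints at [1.094, 0.423, 1.63, -0, 1.089, -0.019], TCP at [276.202, 560.64, 239.675] pointing down, gripper open.
Joint ranges: [-3, 3], [-0.9, 2.11], [0.09, 2.58], [-1.31, 4.45], [0.11, 2.69], [-2.54, 2.54]. Speed limits (rad/s): [2.39, 2.39, 3.01, 3.14, 3.14, 3.14].

## Interface

Orientations are given as a rotation vector (axis times angle).
In Python, from workcell import ctrl gives the robot as it stands.
- The arm moves only by the shell command python3 jog.py FILE [OPENING], which reads ROWS from the file FILE. ROWS is a JSON list that holds a single list of rows (three levels of brackets), with 1 to 5 rows, each of 6 numbers: dx, dy, dz in units of 25 mm, then a rotation vector rx, ry, rz in units of 0.2 rad; each row shifts and turns the commanded pose from where the row before left it, along the tool's axes as they then stand; what a row does not reach is not made up. A row lasts 1/12 s, in which the tool goes at most 41.7 mm and 0.125 rad, less where a joint would pass 70% of its speed; a pose out of reach is approached as far as the arm can. OPENING is the finger opening in mm, set as the command begins (- or left out keeps the last). The fingers move at their own pace and stop on an object; the grip force is fixed at half the most. Time passes only in rows, so rows that do not move let the fingers close. It prints the time, the measured TCP pose, the force, the opening and the grip force at its end. Input that does not fit is refused with a message, and nothing moves.
- ctrl.get_obs(): the state, without advancing time (a new reading comes with each control period).
- ctrl.get_image(name): name is "scene" or "top"; returns a dict with "img" (384x512x3 uint8, red, green, blue), "fx", "fy", "cx", "cy" (pixels), "R" (3x3) and "t" (3): a world point X has camera coordinates R X + t. Camera axes: x right, y down, z forward; pixel columns grow to the right and rows downward; lengths in mm; the calibration is good to about 2 mm. A picture is of the moment at which its call begins. There is no depth.
- ctrl.close_job(): hands the job in; it is judged then, once.
The state is a dict: "t": time; "qpos": joint angles; "qvel": joint speeds; "joint_torque": joint torques, N m; "ee_pos": TCP position; "orientation": TCP orientation; "ft_force": force on the tool from outside, world axes, zero at the start; "moment": the same for the moment, N m; "width": finger opening in mm; "grasp_force": force on a finger pad.
Only numpy, scipy, OpenCV 4.12 (cv2) and the standard library are available. Lean on these libraries where they do the work, as an engineer would, in place of code of your own. Each camera call takes 0.05 s, during which the arm holds its last target. There are 200 camera calls.

## Working session

There is one attempt and no reset: what is moved stays moved. The work goes in short steps, Python scripts to look and compute and a shell command to move; the robot and the scene stay as the last step left them, time stands still between calls to the robot, and variables do not carry over. Pictures are saved under pics/ and viewed, at most 10 in all, crops included, and the job is handed in when it is done.

```bash
ls; mkdir -p pics; python3 - <<'E'
from workcell import ctrl
import cv2,numpy as np
o=ctrl.get_obs();print({k:np.round(v,3).tolist() for k,v in o.items()})
for n in("scene","top"):
    d=ctrl.get_image(n);np.savez(n+"0.npz",**d)
    cv2.imwrite(f"pics/{n}0.png",cv2.resize(d["img"][...,::-1],(800,600),interpolation=cv2.INTER_CUBIC))
    print(n,d["fx"],d["cx"],d["cy"],np.round(d["R"],3).tolist(),np.round(d["t"],1))
E
```

```text
jog.py
pics
workcell.py
{'t': 0.0, 'qpos': [1.094, 0.424, 1.631, 0.0, 1.089, -0.019], 'qvel': [0.001, -0.0, 0.002, 0.0, 0.002, -0.001], 'joint_torque': [0.001, -54.463, -27.366, 0.065, 0.023, -0.0], 'ee_pos': [275.967, 560.199, 238.913], 'orientation': [-0.713, -3.059, 0.002], 'ft_force': [-0.633, 0.354, 0.204], 'moment': [0.038, -0.012, -0.011], 'grasp_force': 0.0, 'width': 87.954}
scene 435.4735051015264 244.06347629717123 186.87861693133758 [[0.534, 0.845, -0.004], [0.619, -0.395, -0.679], [-0.576, 0.361, -0.734]] [-311.9 -292.7 1264.2]
top 437.17304682842206 252.8729749414285 185.35163354887837 [[-0.026, -1.0, -0.002], [-0.994, 0.027, -0.108], [0.108, -0.001, -0.994]] [ 30.5 610.9 859.3]
```

View pics/scene0.png

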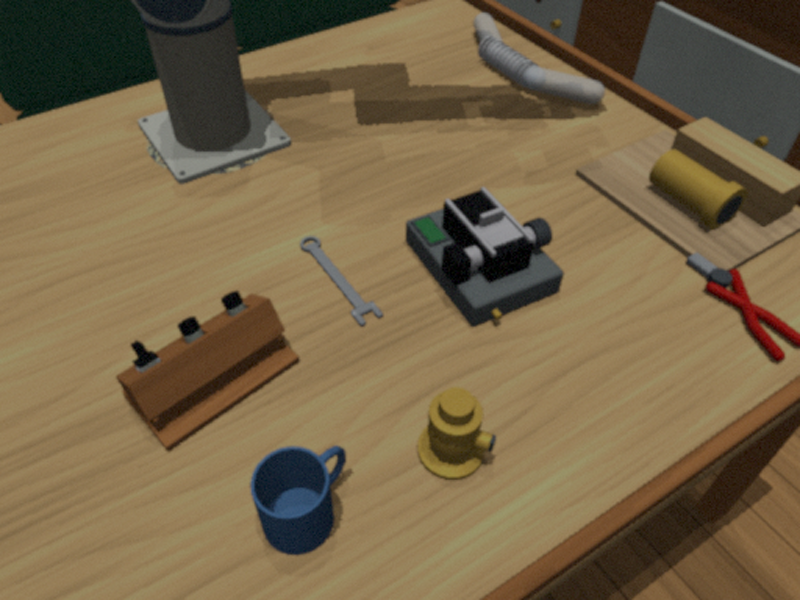

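View pics/top0.png

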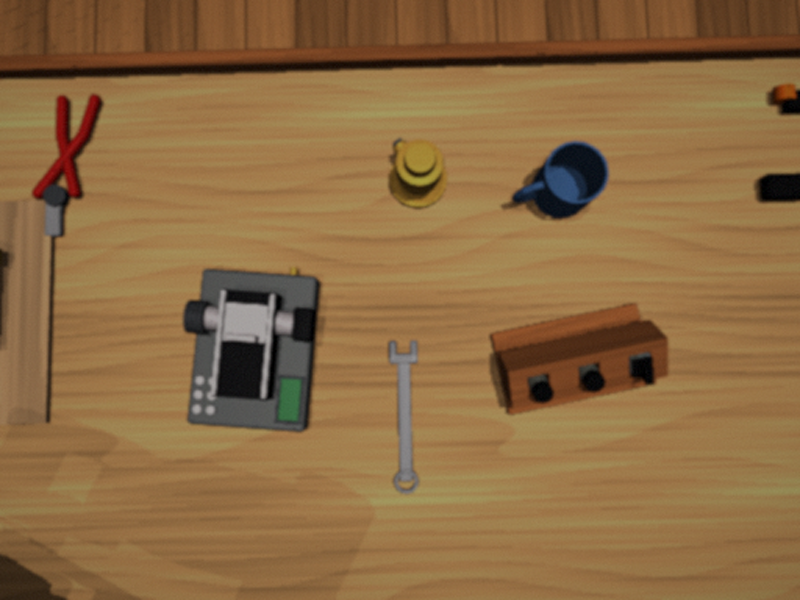

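```bash
cat > h.py <<'E'
import numpy as np,cv2
def load(n): return dict(np.load(n))
def ray(d,u,v):
    r=np.array([(u-d["cx"])/d["fx"],(v-d["cy"])/d["fy"],1.]);R=d["R"]
    return -R.T@d["t"],R.T@r
def onz(d,u,v,z):
    c,r=ray(d,u,v);return c+r*(z-c[2])/r[2]
def tri(d1,p1,d2,p2):
    c,r=ray(d1,*p1);e,s=ray(d2,*p2)
    a=np.linalg.lstsq(np.c_[r,-s],e-c,rcond=None)[0]
    A=c+a[0]*r;B=e+a[1]*s;return (A+B)/2,np.linalg.norm(A-B)
def proj(d,X):
    p=d["R"]@np.asarray(X,float)+d["t"];return d["fx"]*p[0]/p[2]+d["cx"],d["fy"]*p[1]/p[2]+d["cy"]
def crop(img,x,y,w,h,s,step=10):
    c=cv2.resize(np.ascontiguousarray(img[y:y+h,x:x+w,::-1]),None,fx=s,fy=s,interpolation=cv2.INTER_CUBIC)
    c=cv2.convertScaleAbs(c,alpha=1.5,beta=10)
    for u in range(-(-x//step)*step,x+w,step):
        cv2.line(c,((u-x)*s,0),((u-x)*s,6),(0,255,255),1);cv2.putText(c,str(u),((u-x)*s+1,14),0,.33,(0,255,255),1)
    for v in range(-(-y//step)*step,y+h,step):
        cv2.line(c,(0,(v-y)*s),(6,(v-y)*s),(0,255,255),1);cv2.putText(c,str(v),(7,(v-y)*s+4),0,.33,(0,255,255),1)
    return c
E
python3 - <<'E'
from h import *
t=load("top0.npz")["img"];s=load("scene0.npz")["img"]
cv2.imwrite("pics/phot.png",np.hstack([crop(t,113,165,97,115,4),crop(s,257,115,103,115,4)][:2])[:600,:800])
cv2.imwrite("pics/rack.png",np.hstack([crop(t,310,185,120,90,3),np.zeros((270,4,3),np.uint8),crop(s,72,180,122,90,3)])if 0 else np.vstack([crop(t,308,187,125,80,4),crop(s,72,178,125,70,4)]))
E
```

```text
(no output)
```

View pics/phot.png

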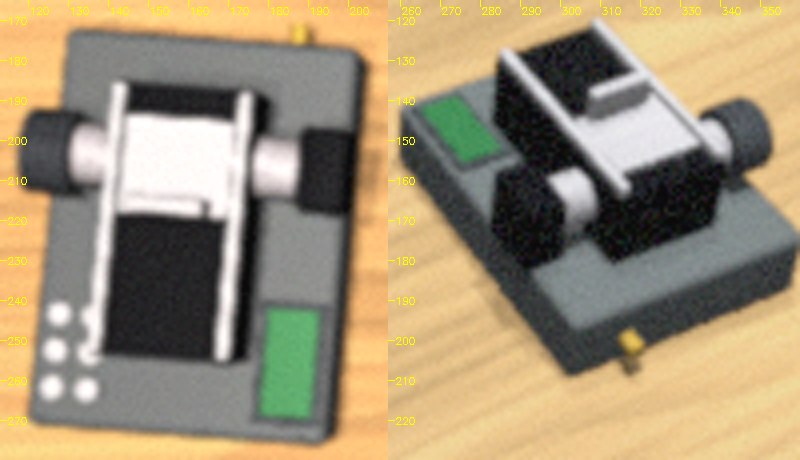

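View pics/rack.png

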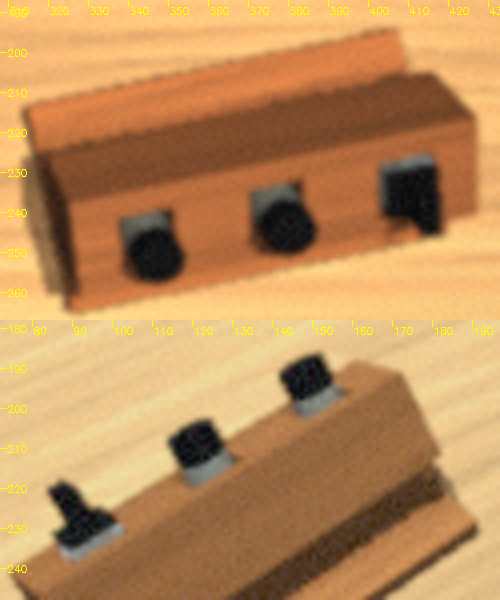

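```bash
cat > fit.py <<'E'
from h import *
from scipy.optimize import least_squares
T=load("top0.npz");S=load("scene0.npz")
def w(p,X):
    c,s=np.cos(p[2]),np.sin(p[2]);return np.array([p[0]+c*X[0]-s*X[1],p[1]+s*X[0]+c*X[1],X[2]])
def fit(p0,obs):
    f=lambda p:np.ravel([np.subtract(proj(d,w(p,X)),uv) for d,X,uv in obs])
    r=least_squares(f,p0,loss="soft_l1");print(np.round(r.x,3),"\n",np.round(f(r.x).reshape(-1,2),1).tolist());return r.x
ct=lambda x,y:(x/4+113,y/4+165); cs=lambda x,y:((x-388)/4+257,y/4+115)
ph=fit([600,200,0],[(T,(100,75,45),ct(70,30)),(T,(100,-75,45),ct(350,50)),(T,(-100,75,45),ct(32,420)),(T,(-100,-75,45),ct(318,438)),
 (T,(65,30,100),ct(120,83)),(T,(-65,30,100),ct(92,360)),(T,(65,-30,100),ct(246,92)),(T,(-65,-30,100),ct(224,360)),
 (T,(11,0,117),ct(161,206)),(S,(11,0,117),cs(616,82)),
 (S,(65,-30,100),cs(626,190)),(S,(-65,-30,100),cs(506,53)),(S,(65,30,100),cs(718,155)),(S,(-65,30,100),cs(597,24)),
 (S,(100,-75,45),cs(573,332)),(S,(100,75,45),cs(800,243)),(S,(-100,-75,45),cs(403,107))])
rt=lambda x,y:(x/4+308,y/4+187); rs=lambda x,y:(x/4+72,(y-320)/4+178)
# upper edge x-2 z83.6, lower x-50 z54.4
rk=fit([600,-200,0],[(T,(-2.1,100,83.6),rt(68,203)),(T,(-2.1,-100,83.6),rt(472,120)),(T,(-49.9,-100,54.4),rt(475,215)),(T,(-49.9,100,54.4),rt(70,308)),
 (S,(-2.1,100,83.6),rs(400,375)),(S,(-49.9,100,54.4),rs(355,362)),
 (T,(-26-.523*20,64,69+.853*20),rt(155,255)),(T,(-26-.523*20,0,69+.853*20),rt(284,227))])
a=np.array([-.523,0,.853])
for k in(0,10,24,30):
    X=w(rk,np.array([-26,-64,69])+a*k);print(k,X.round(1),np.round(proj(T,X),1),np.round(proj(S,X),1))
print("ridge",w(ph,(11,0,117)),"mouth",w(ph,(30,0,93)))
E
python3 fit.py
```

```text
[ 5.42002e+02  1.98913e+02 -1.00000e-01] 
 [[-1.3, -2.9], [2.6, -2.5], [-2.3, -0.4], [1.9, 0.8], [-0.3, -0.4], [-0.3, -0.2], [-0.1, -0.3], [-1.1, 2.2], [0.4, -1.8], [0.4, 0.8], [-1.1, -0.4], [-2.6, -2.0], [-0.1, -0.6], [-2.7, -2.3], [0.1, 0.3], [1.8, -0.6], [-2.3, -0.2]]
[ 522.404 -216.323  157.252] 
 [[-1.0, -0.5], [0.4, -0.6], [-0.4, 0.1], [1.4, -2.7], [0.4, -0.7], [0.1, -0.5], [0.0, 0.7], [0.8, 1.0]]
0 [ 507.8 -283.8   69. ] [408.3 232.5] [ 94.8 232.9]
10 [ 502.6 -284.7   77.5] [410.5 235.2] [ 92.2 228.5]
24 [ 495.4 -286.    89.5] [413.7 239.1] [ 88.6 222.3]
30 [ 492.3 -286.5   94.6] [415.1 240.8] [ 87.1 219.6]
ridge [552.9471764  197.81320224 117.        ] mouth [571.8519746  195.91356943  93.        ]
```

```bash
cat > delta.py <<'E'
# delta.py x y z yaw tilt : tool y at world yaw, tool z leaning by tilt (rot. about tool y; >0 puts tool z to the side of +tool x)
import sys,numpy as np
from scipy.spatial.transform import Rotation as Ro
from workcell import ctrl
x,y,z,yaw,tilt=map(float,sys.argv[1:6])
o=ctrl.get_obs();R=Ro.from_rotvec(o["orientation"])
Y=np.array([np.cos(yaw),np.sin(yaw),0]);Z=np.array([0,0,-1.])
G=Ro.from_matrix(np.c_[np.cross(Y,Z),Y,Z])*Ro.from_rotvec([0,tilt,0])
d=np.array([x,y,z])-o["ee_pos"]
print("now",o["ee_pos"].round(1),"q",np.round(o["qpos"],2),"F",o["ft_force"].round(1),"w",round(float(o["width"]),1))
print("d now-axes",R.inv().apply(d).round(1),"d goal-axes",G.inv().apply(d).round(1),"rot",(R.inv()*G).as_rotvec().round(3),"toolx",R.apply([1,0,0]).round(2))
E
python3 delta.py 553 198 200 -0.1 0
```

```text
now [276.  560.2 239. ] q [ 1.09  0.42  1.63  0.    1.09 -0.02] F [-0.2  0.6  0.6] w 87.8
d now-axes [-408.6 -202.5   39.3] d goal-axes [-332.8  311.8   39. ] rot [-1.000e-03  1.000e-03  1.213e+00] toolx [-0.9   0.44  0.  ]
```
goal axes at yaw -0.1: tool x = cross(Y,Z)= Y=(1,-.1,0), Z=(0,0,-1): cross = (-.1*-1 -0, 0*0-1*-1..., ) = (.1, 1,0)?? = (y1*z3 - 0, 0 - 1*(-1)) = (0.1,1,0)... Check start: Y=(.44,.9) → X=(-.9,.44). OK consistent. Hmm but tool x≈+y then d goal x = -333 OK.

Careful with the scale: shifts go in units of 25 mm and turns go in units of 0.2 rad. That gives: 3 mm is 0.12, -34 mm is -1.36.

```bash
echo '[[[-1.36,-0.68,0.12,0,0,0],[-1.36,-0.68,0.12,0,0,0],[-1.36,-0.68,0.12,0,0,0],[-1.36,-0.68,0.12,0,0,0],[-1.36,-0.68,0.12,0,0,0]]]' > path.dat && python3 jog.py path.dat 40
echo '[[[-1.36,-0.68,0,0,0,0],[-1.36,-0.68,0,0,0,0],[-1.36,-0.68,0,0,0,0],[-1.36,-0.68,0,0,0,0],[-1.36,-0.68,0,0,0,0]]]' > path.dat && python3 jog.py path.dat
echo '[[[0,0,0,0,0,0.6],[0,0,0,0,0,0.6],[0,0,0,0,0,0.6],[0,0,0,0,0,0.6],[0,0,0,0,0,0.6]]]' > path.dat && python3 jog.py path.dat
echo '[[[0,0,0,0,0,0.6],[0,0,0,0,0,0.6],[0,0,0,0,0,0.6],[0,0,0,0,0,0.6],[0,0,0,0,0,0.6]]]' > path.dat && python3 jog.py path.dat
python3 delta.py 553 198 170 -0.1 0
```

```text
t: 0.52
ee_pos: [391.6, 407.7, 224.2]
orientation: [-0.712, -3.06, 0.001]
ft_force: [-0.0, 0.2, -0.1]
width: 57.9
grasp_force: 0.0
t: 0.93
ee_pos: [506.7, 256.1, 224.4]
orientation: [-0.713, -3.059, 0.001]
ft_force: [-0.0, 0.7, -1.1]
width: 40.5
grasp_force: 0.0
t: 1.35
ee_pos: [505.9, 257.5, 224.3]
orientation: [-1.594, -2.707, 0.001]
ft_force: [0.3, -0.5, -0.0]
width: 40.2
grasp_force: 0.0
t: 1.77
ee_pos: [505.8, 257.7, 224.3]
orientation: [-2.322, -2.116, 0.001]
ft_force: [1.1, 0.4, 0.4]
width: 40.5
grasp_force: 0.0
now [505.8 257.7 224.3] q [0.45 0.36 1.77 0.   1.01 0.54] F [1.1 0.4 0.4] w 40.5
d now-axes [-55.1  52.6  54.3] d goal-axes [-54.7  52.9  54.3] rot [-0.001  0.     0.007] toolx [ 0.09  1.   -0.  ]
```

Scaled: -28 mm is -1.12, -27 mm is -1.08, 0.007 rad is 0.035.

```bash
echo '[[[-1.12,1.04,1.08,0,0,0.035],[-1.08,1.04,1.08,0,0,0],[0,0,1,0,0,0],[0,0,0.8,0,0,0],[0,0,0,0,0,0]]]' > path.dat && python3 jog.py path.dat
python3 delta.py 553 198 120 -0.1 0
echo '[[[0,0,0.16,0,0,0],[0,0,0,0,0,0],[0,0,0,0,0,0],[0,0,0,0,0,0],[0,0,0,0,0,0]]]' > path.dat && python3 jog.py path.dat 6
python3 delta.py 553 198 120 -0.1 0
```

```text
t: 2.18
ee_pos: [545.5, 203.0, 127.1]
orientation: [-2.322, -2.111, 0.011]
ft_force: [-0.3, -0.2, 0.9]
width: 40.2
grasp_force: 0.0
now [545.5 203.  127.1] q [ 0.34  0.51  1.79 -0.    0.84  0.43] F [-0.3 -0.2  0.9] w 40.2
d now-axes [-4.2  8.   7. ] d goal-axes [-4.2  8.   7.1] rot [-0.007  0.003  0.005] toolx [ 0.1  1.  -0. ]
t: 2.6
ee_pos: [549.3, 205.1, 128.6]
orientation: [2.321, 2.114, 0.005]
ft_force: [5.8, -1.6, -3.6]
width: 10.5
grasp_force: 3.2
now [549.3 205.1 128.6] q [ 0.34  0.51  1.79 -0.    0.83  0.43] F [ 5.8 -1.6 -3.6] w 10.5
d now-axes [-6.8  4.3  8.6] d goal-axes [-6.7  4.4  8.6] rot [ 0.004 -0.001  0.007] toolx [0.09 1.   0.  ]
```

```bash
echo '[[[0,0,0,0,0,0],[0,0,0,0,0,0],[0,0,0,0,0,0],[0,0,0,0,0,0],[0,0,0,0,0,0]]]' > path.dat && python3 jog.py path.dat
python3 delta.py 553 198 120 -0.1 0
```

```text
t: 3.02
ee_pos: [549.8, 205.0, 128.5]
orientation: [2.322, 2.113, 0.006]
ft_force: [4.1, -0.7, 2.7]
width: 7.4
grasp_force: 30.0
now [549.8 205.  128.5] q [ 0.34  0.51  1.79 -0.    0.83  0.43] F [ 4.1 -0.7  2.7] w 7.4
d now-axes [-6.7  3.8  8.5] d goal-axes [-6.6  3.9  8.5] rot [ 0.004 -0.001  0.006] toolx [0.09 1.   0.  ]
```

```bash
echo '[[[0,-0.36,0,0,0,0],[0,-0.36,0,0,0,0],[0,-0.36,0,0,0,0],[0,-0.36,0,0,0,0],[0,-0.36,0,0,0,0]]]' > path.dat && python3 jog.py path.dat
echo '[[[0,-0.08,0,0,0,0],[0,-0.08,0,0,0,0],[0,-0.04,0,0,0,0],[0,0,0,0,0,0],[0,0,0,0,0,0]]]' > path.dat && python3 jog.py path.dat
python3 delta.py 553 198 120 -0.1 0
```

```text
t: 3.43
ee_pos: [505.5, 209.4, 128.6]
orientation: [2.321, 2.113, 0.008]
ft_force: [7.3, -0.1, 0.5]
width: 7.7
grasp_force: 30.0
t: 3.85
ee_pos: [500.7, 209.9, 128.5]
orientation: [2.321, 2.113, 0.008]
ft_force: [7.8, -0.5, -0.1]
width: 7.5
grasp_force: 30.0
now [500.7 209.9 128.5] q [ 0.38  0.46  1.89 -0.    0.79  0.47] F [ 7.8 -0.5 -0.1] w 7.5
d now-axes [-7.  53.2  8.8] d goal-axes [-6.6 53.3  8.5] rot [ 0.005 -0.002  0.006] toolx [0.09 1.   0.  ]
```

Not at the stop yet; continue gently.

```bash
for i in 1 ; do echo '[[[0,-0.04,0,0,0,0],[0,-0.04,0,0,0,0],[0,-0.04,0,0,0,0],[0,0,0,0,0,0]]]' > path.dat && python3 jog.py path.dat|grep -E 'ee|ft'
echo '[[[0,-0.04,0,0,0,0],[0,-0.04,0,0,0,0],[0,0,0,0,0,0]]]' > path.dat && python3 jog.py path.dat|grep -E 'ee|ft'
echo '[[[0,-0.04,0,0,0,0],[0,-0.04,0,0,0,0],[0,0,0,0,0,0]]]' > path.dat && python3 jog.py path.dat|grep -E 'ee|ft|wid'; done
```

```text
ee_pos: [500.5, 210.0, 128.6]
ft_force: [18.4, -5.5, -9.3]
ee_pos: [500.3, 210.0, 128.6]
ft_force: [25.5, -6.2, -15.2]
ee_pos: [500.2, 210.0, 128.7]
ft_force: [32.4, -8.7, -21.2]
width: 7.4
```

Scaled: 2 mm is 0.08.

```bash
echo '[[[0,0.08,0,0,0,0],[0,0.08,0,0,0,0],[0,0.08,0,0,0,0],[0,0,0,0,0,0]]]' > path.dat && python3 jog.py path.dat|grep -E 'ee|ft'
echo '[[[0,0,0,0,0,0],[0,0,0,0,0,0],[0,0,0,0,0,0]]]' > path.dat && python3 jog.py path.dat 34|grep -E 'ee|ft|wid'
echo '[[[0,0,-0.8,0,0,0],[0,0,-1.2,0,0,0],[-1.2,0,-1.2,0,0,0],[-1.6,0,0,0,0,0],[-1.6,0,0,0,0,0]]]' > path.dat && python3 jog.py path.dat
echo '[[[-1.6,0,0,0,0,0],[-1.6,0,0,0,0,0],[-1.6,0,0,0,0,0],[-1.6,0,0,0,0,0],[0,0,0,0,0,0]]]' > path.dat && python3 jog.py path.dat|grep ee
python3 - <<'E'
from workcell import ctrl
from h import *
a=[]
for n in("top","scene"):
    d=ctrl.get_image(n);np.savez(n+"1.npz",**d);a.append(d["img"])
cv2.imwrite("pics/open.png",np.hstack([crop(a[0],128,180,60,80,6),crop(a[1],280,115,66,80,6)]))
E
```

```text
ee_pos: [500.6, 209.9, 128.5]
ft_force: [10.8, -1.2, -2.6]
ee_pos: [496.4, 209.2, 127.2]
ft_force: [-0.3, 0.1, -0.8]
width: 23.9
t: 5.68
ee_pos: [487.0, 100.2, 208.4]
orientation: [2.319, 2.117, 0.004]
ft_force: [0.3, -0.2, -0.2]
width: 33.6
grasp_force: 0.0
ee_pos: [470.4, -63.9, 206.7]
```

View pics/open.png

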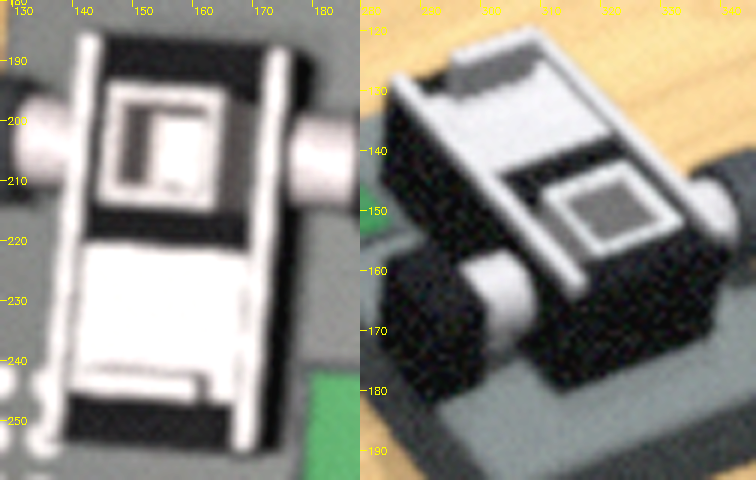

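```bash
python3 - <<'E'
from h import *
T=load("top1.npz");S=load("scene1.npz")
t=lambda x,y:(x/6+128,y/6+180); s=lambda x,y:((x-360)/6+280,y/6+115)
P={"TL":(t(106,82),s(683,218)),"TR":(t(228,88),s(602,257)),"BR":(t(220,212),s(545,188)),"BL":(t(96,205),s(625,163))}
A=[];B=[];C=[]
for k,(p,q) in P.items():
    a,b=onz(T,*p,93),onz(S,*q,93);c,e=tri(T,p,S,q);A.append(a);B.append(b);C.append(c);print(k,a.round(1),b.round(1),c.round(1),round(e,1))
for M in(A,B,C):
    m=np.mean(M,0);d=(M[0]-M[3]+M[1]-M[2])/2;f=(M[0]-M[1]+M[3]-M[2])/2;print(m.round(1),"yaw x",np.arctan2(d[1],d[0]).round(3),np.arctan2(-f[0],f[1]).round(3),np.linalg.norm(d),np.linalg.norm(f))
# white mask of adapter, subpixel in top
g=T["img"][192:217,140:172].min(2)
for n,a,b in(("L",t(89,40),t(52,440)),("R",t(280,50),t(243,450))):
    a,b=onz(T,*a,100),onz(T,*b,100);print(n,a.round(1),b.round(1),np.arctan2(a[1]-b[1],a[0]-b[0]))
E
python3 delta.py 490 -287 150 -1.399 0
```

```text
TL [594.5 218.5  93. ] [593.6 221.9  93. ] [594.9 218.9  95.3] 2.2
TR [591.6 179.8  93. ] [593.8 184.7  93. ] [593.  182.   93.3] 5.2
BR [552.4 182.5  93. ] [554.4 190.3  93. ] [554.4 185.4  94.8] 7.4
BL [555.7 221.6  93. ] [559.4 223.4  93. ] [556.8 223.7  90.6] 3.5
[573.5 200.6  93. ] yaw x -0.075 -0.079 39.111044152747404 38.98495024104929
[575.3 205.1  93. ] yaw x -0.097 -0.067 36.97920457530098 35.2360063661117
[574.8 202.5  93.5] yaw x -0.107 -0.057 38.643851099669845 37.704670859591594
L [607.3 222.1 100. ] [483.  233.5 100. ] -0.09114581608844731
R [602.5 162.  100. ] [478.4 174.3 100. ] -0.09902240097905479
now [471.1 -60.  206.6] q [-0.15  0.25  1.98  0.    0.91 -0.05] F [-0.6  0.8 -0.2] w 33.8
d now-axes [-224.1   41.    56.4] d goal-axes [-20.2 226.9  56.6] rot [-1.000e-03  0.000e+00  1.301e+00] toolx [0.1 1.  0. ]
```

Scaled: -30 mm is -1.2, 20 mm is 0.8, 0.12 rad is 0.6.

```bash
echo '[[[-1.2,0.16,0,0,0,0.6],[-1.2,0.32,0,0,0,0.6],[-1.2,0.48,0,0,0,0.6],[-1.2,0.64,0,0,0,0.6],[-1,0.8,0,0,0,0.6]]]' > path.dat && python3 jog.py path.dat|grep ee
echo '[[[0,0,0,0,0,0.6],[0,0,0,0,0,0.6],[0,0,0,0,0,0.6],[0,0,0,0,0,0.6],[0,0,0,0,0,0.6]]]' > path.dat && python3 jog.py path.dat|grep ee
echo '[[[0,0,0,0,0,0.505],[0,0,0,0,0.55,0],[0,0,0,0,0.55,0],[0,0,0,0,0.55,0],[0,0,0,0,0.55,0]]]' > path.dat && python3 jog.py path.dat|grep ee
echo '[[[0,0,0,0,0.55,0],[0,0,0,0,0,0]]]' > path.dat && python3 jog.py path.dat|grep ee
python3 - <<'E'
import numpy as np
X=np.array([507.8,-283.8,69]);a=np.array([-.523*np.cos(.172),-.523*np.sin(.172),.853])
print((X+a*85).round(1),(X+a*28.5).round(1))
E
python3 delta.py 464 -291.4 141.5 -1.399 0.55
```

```text
ee_pos: [480.5, -217.8, 206.6]
ee_pos: [480.8, -216.2, 206.4]
ee_pos: [480.8, -215.5, 206.7]
ee_pos: [479.3, -213.5, 205.0]
[ 464.  -291.4  141.5] [ 493.1 -286.4   93.3]
now [ 479.3 -213.5  205. ] q [-0.64  0.23  2.12  0.72  0.56  0.17] F [-0.8  0.6 -0.6] w 33.9
d now-axes [-55.4  74.5  41.4] d goal-axes [-57.4  74.1  39.3] rot [-0.015  0.057  0.004] toolx [0.87 0.15 0.47]
```

Scaled: 25 mm is 1, 24 mm is 0.96, 0.03 rad is 0.15.

```bash
echo '[[[-0.76,1,0.52,0,0.15,0],[-0.76,1,0.52,0,0.1,0],[-0.76,0.96,0.52,0,0,0],[0,0,0,0,0,0],[0,0,0,0,0,0]]]' > path.dat && python3 jog.py path.dat|grep ee
python3 delta.py 464 -291.4 141.5 -1.399 0.55
python3 - <<'E'
from workcell import ctrl
from h import *
a=[]
for n in("top","scene"):
    d=ctrl.get_image(n);np.savez(n+"2.npz",**d);a.append(d["img"])
cv2.imwrite("pics/gr.png",np.hstack([crop(a[0],360,200,66,80,6),crop(a[1],65,175,66,80,6)]))
E
```

```text
ee_pos: [465.2, -291.9, 143.4]
now [ 465.2 -291.9  143.4] q [-0.82  0.41  2.09  0.97  0.56 -0.24] F [-0.4  0.5  0.2] w 34.4
d now-axes [-1.9 -0.7  1.1] d goal-axes [-1.9 -0.7  1.1] rot [-0.015  0.012  0.002] toolx [0.85 0.15 0.51]
```

View pics/gr.png

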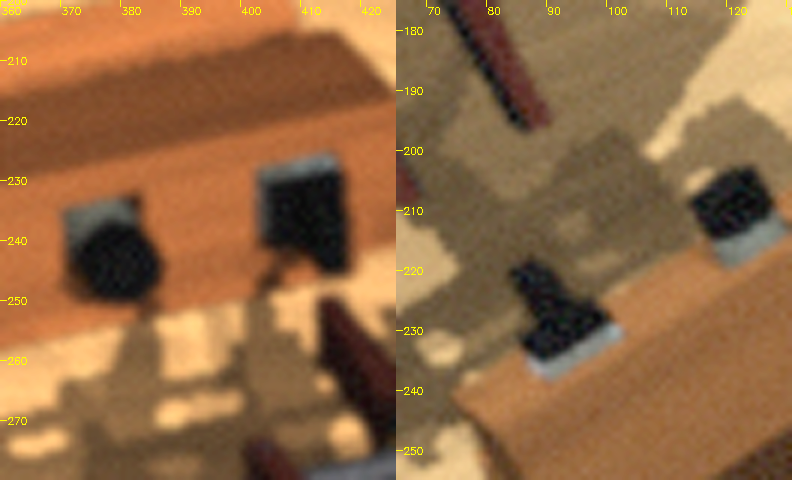

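```bash
python3 - <<'E'
from h import *
from workcell import ctrl
from scipy.spatial.transform import Rotation as Ro
T=load("top2.npz");S=load("scene2.npz")
o=ctrl.get_obs();R=Ro.from_rotvec(o["orientation"])
for y in(-30,-17,17,30):
    for x in (-10,10):
        X=o["ee_pos"]+R.apply([x,y,17]);print("tip",y,x,X.round(),np.round(proj(T,X)),np.round(proj(S,X)))
c,s=np.cos(.172),np.sin(.172)
for off in(-12,12):
  for y in(-69,-59):
    x=-26-.523*30+off*.853;z=69+.853*30+off*.523
    X=[522.4+c*x-s*y,-216.3+s*x+c*y,z];print("tab",off,y,np.round(X,1),np.round(proj(T,X),1),np.round(proj(S,X),1))
E
```

```text
tip -30 -10 [ 460. -262.  125.] [409. 259.] [ 90. 192.]
tip -30 10 [ 477. -259.  136.] [408. 250.] [ 93. 194.]
tip -17 -10 [ 463. -274.  125.] [416. 258.] [ 84. 196.]
tip -17 10 [ 480. -271.  136.] [415. 249.] [ 87. 197.]
tip 17 -10 [ 469. -308.  125.] [434. 254.] [ 67. 205.]
tip 17 10 [ 486. -305.  135.] [434. 245.] [ 70. 207.]
tip 30 -10 [ 471. -321.  125.] [441. 252.] [ 60. 209.]
tip 30 10 [ 488. -317.  135.] [441. 243.] [ 63. 211.]
tab -12 -69 [ 483.  -293.2   88.3] [417.7 245.6] [ 82.9 219.9]
tab -12 -59 [ 481.3 -283.3   88.3] [412.5 246.6] [ 87.7 217.1]
tab 12 -69 [ 503.2 -289.7  100.9] [417.6 234.9] [ 86.4 222.1]
tab 12 -59 [ 501.5 -279.8  100.9] [412.4 236. ] [ 91.3 219.2]
```

```bash
echo '[[[-0.076,-0.028,0.44,-0.075,0.06,0],[0,0,0.44,0,0,0],[0,0,0.44,0,0,0],[0,0,0.4,0,0,0],[0,0,0.24,0,0,0]]]' > path.dat && python3 jog.py path.dat|grep -E 'ee|ft'
echo '[[[0,0,0.16,0,0,0],[0,0,0,0,0,0],[0,0,0,0,0,0]]]' > path.dat && python3 jog.py path.dat|grep -E 'ee|ft'
python3 delta.py 492.6 -286.5 94.1 -1.399 0.55
```

```text
ee_pos: [489.7, -286.2, 102.5]
ft_force: [-0.6, -0.3, 0.2]
ee_pos: [490.8, -286.9, 99.0]
ft_force: [-0.1, 0.1, -0.6]
now [ 490.8 -286.9   99. ] q [-0.77  0.51  2.08  1.18  0.47 -0.43] F [-0.1  0.1 -0.6] w 33.9
d now-axes [-1.  -0.1  5.2] d goal-axes [-1.  -0.1  5.2] rot [ 0.003 -0.003  0.005] toolx [0.84 0.15 0.53]
```

```bash
echo '[[[-0.02,0,0.08,0,0,0],[0,0,0.08,0,0,0],[0,0,0.06,0,0,0],[0,0,0,0,0,0]]]' > path.dat && python3 jog.py path.dat|grep -E 'ee|ft'
echo '[[[0,0,0.04,0,0,0],[0,0,0.02,0,0,0],[0,0,0,0,0,0]]]' > path.dat && python3 jog.py path.dat|grep -E 'ee|ft'
```

```text
ee_pos: [492.9, -287.1, 93.5]
ft_force: [1.0, 0.9, -0.2]
ee_pos: [493.7, -286.9, 92.2]
ft_force: [0.3, 0.6, 1.1]
```

Scaled: -1.2 mm is -0.048.

```bash
echo '[[[0,0,-0.048,0,0,0],[0,0,0,0,0,0],[0,0,0,0,0,0],[0,0,0,0,0,0],[0,0,0,0,0,0]]]' > path.dat && python3 jog.py path.dat 6|grep -E 'ee|ft|wi|gr'
echo '[[[0,0,0,0,0,0],[0,0,0,0,0,0],[0,0,0,0,0,0]]]' > path.dat && python3 jog.py path.dat|grep -E 'ee|ft|wi|gr'
```

```text
ee_pos: [493.1, -287.0, 93.4]
ft_force: [-1.3, 0.1, 1.4]
width: 9.7
grasp_force: 30.0
ee_pos: [493.1, -287.1, 93.4]
ft_force: [-2.3, -0.1, 0.9]
width: 10.1
grasp_force: 30.0
```

```bash
echo '[[[0,0,-0.2,0,0,0],[0,0,-0.28,0,0,0],[0,0,-0.32,0,0,0],[0,0,-0.32,0,0,0],[0,0,-0.32,0,0,0]]]' > path.dat && python3 jog.py path.dat|grep -E 'ee|ft'
echo '[[[0,0,-0.4,0,0,0],[0,0,-0.48,0,0,0],[0,0,-0.6,0,0,0],[0,0,-0.6,0,0,0],[0,0,0,0,0,0]]]' > path.dat && python3 jog.py path.dat|grep -E 'ee|ft|wi|gr'
python3 delta.py 500 -200 260 -1.399 0
python3 - <<'E'
from workcell import ctrl
from h import *
a=[]
for n in("top","scene"):
    d=ctrl.get_image(n);np.savez(n+"3.npz",**d);a.append(d["img"])
cv2.imwrite("pics/held.png",np.hstack([crop(a[0],360,200,80,90,5),crop(a[1],40,160,80,90,5)]))
E
```

```text
ee_pos: [474.0, -290.1, 124.8]
ft_force: [1.3, 0.7, -0.3]
ee_pos: [446.8, -295.4, 170.4]
ft_force: [-0.1, -1.0, 0.1]
width: 9.8
grasp_force: 30.0
now [ 446.8 -295.4  170.4] q [-0.85  0.34  2.12  0.94  0.58 -0.24] F [-0.1 -1.   0.1] w 9.8
d now-axes [106.  -84.1 -40.6] d goal-axes [ 68.7 -84.9 -89.6] rot [ 0.008 -0.554  0.003] toolx [0.84 0.15 0.53]
```

View pics/held.png

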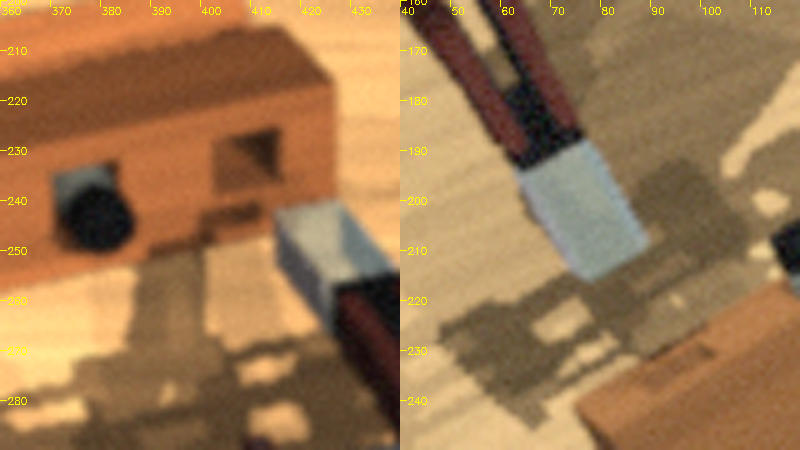

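Scaled: -26 mm is -1.04, 16 mm is 0.64, -0.11 rad is -0.55.

```bash
echo '[[[0.64,0,-1.04,0,0,0],[0.64,0,-1.04,0,0,0],[0.64,0,-1.04,0,-0.5,0],[0,0,0,0,-0.55,0],[0,0,0,0,-0.55,0]]]' > path.dat && python3 jog.py path.dat|grep -E 'ee|ft'
echo '[[[0,0,0,0,-0.55,0],[0,0,0,0,-0.55,0],[0,0,0,0,0,0],[0,0,0,0,0,0]]]' > path.dat && python3 jog.py path.dat|grep -E 'ee|ft|wi|gr'
python3 delta.py 574.3 202.5 260 -0.094 0
```

```text
ee_pos: [448.0, -293.6, 250.8]
ft_force: [0.2, 0.5, -1.4]
ee_pos: [449.4, -291.5, 248.5]
ft_force: [0.0, 0.5, -1.2]
width: 9.8
grasp_force: 30.0
now [ 449.4 -291.5  248.5] q [-0.62  0.26  1.84  0.05  0.99  0.74] F [ 0.   0.5 -1.2] w 9.8
d now-axes [ 212.6 -463.2    1.3] d goal-axes [503.6  78.  -11.5] rot [ 0.036 -0.05  -1.294] toolx [0.98 0.18 0.06]
```

```bash
echo '[[[0,0,0,0,-0.25,0],[0,0,0,0.18,0,-0.5],[0,0,0,0,0,-0.6],[0,0,0,0,0,-0.6],[0,0,0,0,0,-0.6]]]' > path.dat && python3 jog.py path.dat|grep -E 'ee'
echo '[[[0,0,0,0,0,-0.6],[0,0,0,0,0,-0.6],[0,0,0,0,0,-0.6],[0,0,0,0,0,-0.6],[0,0,0,0,0,-0.6]]]' > path.dat && python3 jog.py path.dat|grep -E 'ee'
echo '[[[0.4,0.08,0,0,0,-0.6],[0.8,0.12,0,0,0,-0.55],[1.2,0.2,0,0,0,0],[1.2,0.2,0,0,0,0],[1.2,0.2,0,0,0,0]]]' > path.dat && python3 jog.py path.dat|grep -E 'ee'
echo '[[[1.28,0.2,0,0,0,0],[1.28,0.2,0,0,0,0],[1.28,0.2,0,0,0,0],[1.28,0.2,0,0,0,0],[1.28,0.2,0,0,0,0]]]' > path.dat && python3 jog.py path.dat|grep -E 'ee'
echo '[[[1.28,0.2,0,0,0,0],[1.28,0.2,0,0,0,0],[1.28,0.2,0,0,0,0],[0.8,0.12,0,0,0,0],[0,0,0,0,0,0]]]' > path.dat && python3 jog.py path.dat|grep -E 'ee|ft|wi|gr'
python3 delta.py 574.3 202.5 200 -0.094 0
```

```text
ee_pos: [447.1, -292.2, 248.4]
ee_pos: [447.0, -292.2, 248.5]
ee_pos: [483.4, -175.8, 252.6]
ee_pos: [524.7, -19.1, 258.2]
ee_pos: [555.2, 95.8, 262.2]
ft_force: [0.2, -0.1, -0.7]
width: 9.8
grasp_force: 30.0
now [555.2  95.8 262.2] q [0.13 0.31 1.75 0.04 1.08 0.21] F [ 0.2 -0.1 -0.7] w 9.8
d now-axes [105.5   8.8  66.3] d goal-axes [108.    9.   62.2] rot [-0.006 -0.039 -0.005] toolx [0.1  0.99 0.04]
```

```bash
echo '[[[0,0,0,-0.03,-0.195,-0.025],[1.2,0.1,0.2,0,0,0],[1.2,0.1,0.4,0,0,0],[1.12,0.1,0.4,0,0,0],[0.8,0.06,0.6,0,0,0]]]' > path.dat && python3 jog.py path.dat|grep -E 'ee'
echo '[[[0,0,0.4,0,0,0],[0,0,0.2,0,0,0],[0,0,0,0,0,0],[0,0,0,0,0,0]]]' > path.dat && python3 jog.py path.dat|grep -E 'ee|ft|wi|gr'
python3 delta.py 574.3 202.5 180 -0.094 0
python3 - <<'E'
from workcell import ctrl
from h import *
a=[]
for n in("top","scene"):
    d=ctrl.get_image(n);np.savez(n+"4.npz",**d);a.append(d["img"])
cv2.imwrite("pics/above.png",np.hstack([crop(a[0],120,170,66,90,6),crop(a[1],280,85,66,90,6)]))
E
```

```text
ee_pos: [574.9, 200.1, 222.3]
ee_pos: [574.4, 197.8, 207.4]
ft_force: [1.0, -0.3, 0.2]
width: 10.0
grasp_force: 30.0
now [574.4 197.8 207.4] q [ 0.31  0.44  1.69 -0.    1.01  0.41] F [ 1.  -0.3  0.2] w 10.0
d now-axes [ 4.8 -0.5 27.4] d goal-axes [ 4.7 -0.5 27.4] rot [-0.001  0.004 -0.004] toolx [ 0.1  1.  -0. ]
```

View pics/above.png

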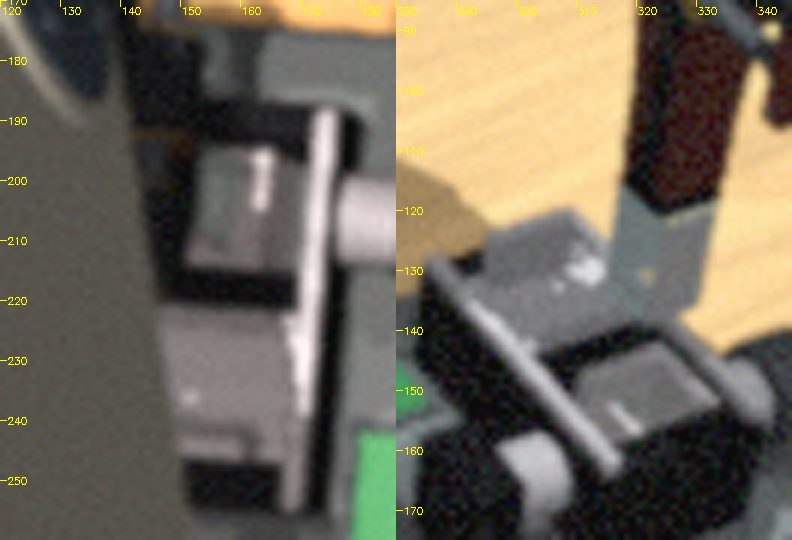

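```bash
python3 - <<'E'
from h import *
S=load("scene4.npz")
print("bottom L,F,R",*[onz(S,u,v,137).round(1) for u,v in((316,133.3),(322.3,138),(330.3,135.3))],"c",onz(S,323.15,134.3,137).round(1))
print("glasstop L,F,R",*[onz(S,u,v,183).round(1) for u,v in((317.7,115.5),(324.5,121.7),(333.7,118))],"c",onz(S,325.7,116.75,183).round(1))
print("adapter",onz(S,322.3,149.4,93).round(1))
for x,y in((574.4,197.8),(574.3,202.5)): print(np.round(proj(S,[x,y,137]),1))
E
```

```text
bottom L,F,R [564.4 190.1 137. ] [583.1 191.6 137. ] [585.3 211.  137. ] c [574.9 200.5 137. ]
glasstop L,F,R [563.  188.7 183. ] [585.6 187.6 183. ] [586.4 210.5 183. ] c [574.7 199.6 183. ]
adapter [575.5 205.   93. ]
[322.  134.6]
[323.7 133.8]
```

Scaled: 4.7 mm is 0.188, 10 mm is 0.4, -0.004 rad is -0.02.

```bash
echo '[[[0.188,0,0.4,0,0.02,-0.02],[0,0,0.4,0,0,0],[0,0,0.4,0,0,0],[0,0,0.28,0,0,0],[0,0,0,0,0,0]]]' > path.dat && python3 jog.py path.dat|grep -E 'ee|ft'
echo '[[[0,0,0.08,0,0,0],[0,0,0.06,0,0,0],[0,0,0.06,0,0,0],[0,0,0,0,0,0]]]' > path.dat && python3 jog.py path.dat|grep -E 'ee|ft'
python3 delta.py 574.3 202.5 163 -0.094 0
```

```text
ee_pos: [573.9, 203.6, 168.1]
ft_force: [1.3, -0.2, -0.7]
ee_pos: [575.3, 204.1, 165.6]
ft_force: [-0.3, 0.0, -0.1]
now [575.3 204.1 165.6] q [0.32 0.49 1.71 0.   0.93 0.41] F [-0.3  0.  -0.1] w 9.8
d now-axes [-1.7 -0.9  2.6] d goal-axes [-1.7 -0.9  2.6] rot [ 0.    -0.     0.001] toolx [0.09 1.   0.  ]
```

Careful with the scale: shifts go in units of 25 mm and turns go in units of 0.2 rad. That gives: -1.5 mm is -0.06, 1 mm is 0.04.

```bash
echo '[[[-0.06,-0.028,0.04,0,0,0],[0,0,0.04,0,0,0],[0,0,0.04,0,0,0],[0,0,0,0,0,0]]]' > path.dat && python3 jog.py path.dat|grep -E 'ee|ft'
echo '[[[0,0,0.04,0,0,0],[0,0,0,0,0,0],[0,0,0,0,0,0]]]' > path.dat && python3 jog.py path.dat|grep -E 'ee|ft'
echo '[[[0,0,0.04,0,0,0],[0,0,0,0,0,0],[0,0,0,0,0,0]]]' > path.dat && python3 jog.py path.dat|grep -E 'ee|ft'
```

```text
ee_pos: [574.6, 202.7, 163.4]
ft_force: [-1.9, -0.4, 4.6]
ee_pos: [574.8, 202.8, 163.1]
ft_force: [-2.6, -0.5, 9.5]
ee_pos: [575.0, 203.0, 162.8]
ft_force: [-4.1, -0.5, 14.6]
```

```bash
python3 -c "
from workcell import ctrl;o=ctrl.get_obs();print(o['moment'].round(2),o['ft_force'].round(1))"
echo '[[[0,-0.04,-0.08,0,0,0],[0,-0.028,0,0,0,0],[0,0,0.06,0,0,0],[0,0,0,0,0,0],[0,0,0,0,0,0]]]' > path.dat && python3 jog.py path.dat|grep -E 'ee|ft'
echo '[[[0,0,0.04,0,0,0],[0,0,0,0,0,0],[0,0,0,0,0,0]]]' > path.dat && python3 jog.py path.dat|grep -E 'ee|ft'
echo '[[[0,0,0.04,0,0,0],[0,0,0,0,0,0],[0,0,0,0,0,0]]]' > path.dat && python3 jog.py path.dat|grep -E 'ee|ft'
python3 -c "
from workcell import ctrl;o=ctrl.get_obs();print(o['moment'].round(2),o['ft_force'].round(1))"
```

```text
[-0.38  1.04  0.  ] [-4.1 -0.5 14.6]
ee_pos: [573.6, 203.3, 161.5]
ft_force: [2.4, 1.6, 1.2]
ee_pos: [573.5, 203.2, 160.2]
ft_force: [4.2, 3.1, 1.3]
ee_pos: [573.5, 203.2, 159.3]
ft_force: [5.2, 3.8, 1.0]
[ 0.68 -0.98 -0.06] [5.2 3.8 1. ]
```

```bash
echo '[[[0.02,0.024,0.04,0,0,0],[0,0,0.04,0,0,0],[0,0,0.04,0,0,0],[0,0,0,0,0,0],[0,0,0,0,0,0]]]' > path.dat && python3 jog.py path.dat|grep -E 'ee|ft'
echo '[[[0,0,0.08,0,0,0],[0,0,0.08,0,0,0],[0,0,0,0,0,0]]]' > path.dat && python3 jog.py path.dat|grep -E 'ee|ft'
python3 delta.py 574 203 120 -0.094 0
python3 -c "
from workcell import ctrl;o=ctrl.get_obs();print(o['moment'].round(2),o['ft_force'].round(1))"
```

```text
ee_pos: [573.6, 203.3, 156.0]
ft_force: [5.2, 1.6, 0.1]
ee_pos: [573.6, 203.3, 151.9]
ft_force: [5.4, 2.1, 0.6]
now [573.6 203.3 151.9] q [0.32 0.51 1.73 0.   0.91 0.41] F [5.4 2.1 0.6] w 9.9
d now-axes [-0.3  0.4 31.9] d goal-axes [-0.3  0.4 31.9] rot [ 0.    -0.     0.001] toolx [0.09 1.   0.  ]
[ 0.51 -1.08 -0.06] [5.4 2.1 0.6]
```

```bash
echo '[[[0.012,0.032,0.08,0,0,0],[0,0,0.08,0,0,0],[0,0,0.08,0,0,0],[0,0,0,0,0,0]]]' > path.dat && python3 jog.py path.dat|grep -E 'ee|ft'
echo '[[[0,0,0.08,0,0,0],[0,0,0.04,0,0,0],[0,0,0,0,0,0],[0,0,0,0,0,0]]]' > path.dat && python3 jog.py path.dat|grep -E 'ee|ft'
echo '[[[0,0,0.04,0,0,0],[0,0,0.04,0,0,0],[0,0,0,0,0,0]]]' > path.dat && python3 jog.py path.dat|grep -E 'ee|ft'
echo '[[[0,0,0.04,0,0,0],[0,0,0.04,0,0,0],[0,0,0,0,0,0]]]' > path.dat && python3 jog.py path.dat|grep -E 'ee|ft'
```

```text
ee_pos: [573.8, 203.4, 145.4]
ft_force: [4.4, 2.5, -2.0]
ee_pos: [574.2, 203.4, 143.0]
ft_force: [4.1, 1.2, 0.9]
ee_pos: [574.2, 203.4, 140.7]
ft_force: [4.8, 1.1, -0.7]
ee_pos: [574.2, 203.4, 138.8]
ft_force: [4.9, 1.4, -0.8]
```

```bash
for i in 1; do echo '[[[0,0,0.04,0,0,0],[0,0,0.04,0,0,0],[0,0,0,0,0,0]]]' > path.dat && python3 jog.py path.dat|grep -E 'ee|ft'
echo '[[[0,0,0.04,0,0,0],[0,0,0.04,0,0,0],[0,0,0,0,0,0]]]' > path.dat && python3 jog.py path.dat|grep -E 'ee|ft'
echo '[[[0,0,0.04,0,0,0],[0,0,0.04,0,0,0],[0,0,0,0,0,0]]]' > path.dat && python3 jog.py path.dat|grep -E 'ee|ft|wi';done
```

```text
ee_pos: [574.1, 203.4, 136.8]
ft_force: [5.0, 1.4, -1.8]
ee_pos: [574.1, 203.5, 134.9]
ft_force: [4.7, 0.9, -0.6]
ee_pos: [574.0, 203.5, 132.8]
ft_force: [4.5, 0.8, -1.2]
width: 9.9
```

```bash
for i in 1; do echo '[[[0,0,0.04,0,0,0],[0,0,0.04,0,0,0],[0,0,0,0,0,0]]]' > path.dat && python3 jog.py path.dat|grep -E 'ee|ft'
echo '[[[0,0,0.04,0,0,0],[0,0,0.04,0,0,0],[0,0,0,0,0,0]]]' > path.dat && python3 jog.py path.dat|grep -E 'ee|ft'
echo '[[[0,0,0.04,0,0,0],[0,0,0.04,0,0,0],[0,0,0,0,0,0]]]' > path.dat && python3 jog.py path.dat|grep -E 'ee|ft'
echo '[[[0,0,0.04,0,0,0],[0,0,0.04,0,0,0],[0,0,0,0,0,0]]]' > path.dat && python3 jog.py path.dat|grep -E 'ee|ft|wi';done
python3 -c "
from workcell import ctrl;o=ctrl.get_obs();print(o['moment'].round(2),o['ft_force'].round(1))"
```

```text
ee_pos: [574.1, 203.5, 130.9]
ft_force: [5.2, 0.3, -1.5]
ee_pos: [574.1, 203.5, 128.9]
ft_force: [4.9, -0.4, -0.4]
ee_pos: [574.1, 203.5, 126.8]
ft_force: [5.0, 1.7, -1.7]
ee_pos: [574.1, 203.4, 124.9]
ft_force: [4.6, 1.0, -0.3]
width: 9.8
[ 0.08 -1.07 -0.11] [ 4.6  1.  -0.3]
```

```bash
for i in 1; do echo '[[[0,0,0.04,0,0,0],[0,0,0.04,0,0,0],[0,0,0,0,0,0]]]' > path.dat && python3 jog.py path.dat|grep -E 'ee|ft'
echo '[[[0,0,0.04,0,0,0],[0,0,0,0,0,0]]]' > path.dat && python3 jog.py path.dat|grep -E 'ee|ft'
echo '[[[0,0,0.04,0,0,0],[0,0,0,0,0,0]]]' > path.dat && python3 jog.py path.dat|grep -E 'ee|ft'
echo '[[[0,0,0.04,0,0,0],[0,0,0,0,0,0]]]' > path.dat && python3 jog.py path.dat|grep -E 'ee|ft|wi';done
```

```text
ee_pos: [574.0, 203.4, 122.8]
ft_force: [5.0, 0.8, -2.7]
ee_pos: [574.1, 203.5, 121.9]
ft_force: [4.9, 0.2, -1.6]
ee_pos: [574.1, 203.5, 120.8]
ft_force: [5.0, 1.5, -2.6]
ee_pos: [574.1, 203.5, 120.0]
ft_force: [4.8, 1.0, -1.8]
width: 9.9
```

```bash
for i in 1; do echo '[[[0,0,0.04,0,0,0],[0,0,0,0,0,0],[0,0,0,0,0,0]]]' > path.dat && python3 jog.py path.dat|grep -E 'ee|ft'
echo '[[[0,0,0.04,0,0,0],[0,0,0,0,0,0],[0,0,0,0,0,0]]]' > path.dat && python3 jog.py path.dat|grep -E 'ee|ft|wi';done
python3 - <<'E'
from workcell import ctrl
from h import *
a=[]
for n in("top","scene"):
    d=ctrl.get_image(n);np.savez(n+"5.npz",**d);a.append(d["img"])
cv2.imwrite("pics/in.png",np.hstack([crop(a[0],120,170,66,90,6),crop(a[1],280,85,66,90,6)]))
E
```

```text
ee_pos: [574.3, 203.5, 119.6]
ft_force: [3.4, -0.3, 4.5]
ee_pos: [574.4, 203.5, 119.6]
ft_force: [0.4, -0.6, 12.6]
width: 9.7
```

View pics/in.png

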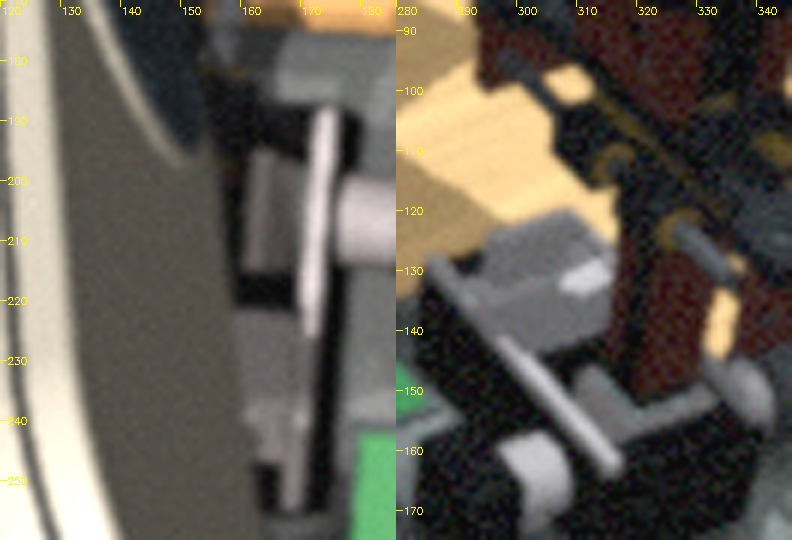

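Scaled: 1 mm is 0.04.

```bash
echo '[[[0,0,0.04,0,0,0],[0,0,0.04,0,0,0],[0,0,0,0,0,0],[0,0,0,0,0,0]]]' > path.dat && python3 jog.py path.dat|grep -E 'ee|ft'
echo '[[[0,0,-0.08,0,0,0],[0,0,-0.06,0,0,0],[0,0,0,0,0,0],[0,0,0,0,0,0]]]' > path.dat && python3 jog.py path.dat|grep -E 'ee|ft'
echo '[[[0,0,0,0,0,0],[0,0,0,0,0,0],[0,0,0,0,0,0],[0,0,0,0,0,0]]]' > path.dat && python3 jog.py path.dat 36|grep -E 'ee|ft|wi'
```

```text
ee_pos: [574.6, 203.6, 119.4]
ft_force: [-3.0, -3.6, 28.0]
ee_pos: [574.3, 203.5, 119.7]
ft_force: [4.2, -0.7, 4.2]
ee_pos: [572.9, 203.2, 118.8]
ft_force: [-0.7, -0.1, 0.6]
width: 33.0
```

```bash
echo '[[[0,0,-0.32,0,0,0],[0,0,-0.48,0,0,0],[0,0,-0.8,0,0,0],[0,0,-1.2,0,0,0],[0,0,-1.2,0,0,0]]]' > path.dat && python3 jog.py path.dat|grep -E 'ee|ft'
echo '[[[-1.2,0,-0.4,0,0,0],[-1.4,0,0,0,0,0],[-1.4,0,0,0,0,0],[-1.4,0,0,0,0,0],[-1.4,0,0,0,0,0]]]' > path.dat && python3 jog.py path.dat|grep -E 'ee|ft'
echo '[[[-1.4,0,0,0,0,0],[-1.4,0,0,0,0,0],[-1.4,0,0,0,0,0],[0,0,0,0,0,0],[0,0,0,0,0,0]]]' > path.dat && python3 jog.py path.dat|grep -E 'ee|ft'
python3 - <<'E'
from workcell import ctrl
from h import *
a=[]
for n in("top","scene"):
    d=ctrl.get_image(n);np.savez(n+"6.npz",**d);a.append(d["img"])
cv2.imwrite("pics/end.png",np.hstack([crop(a[0],125,180,66,80,6),crop(a[1],280,105,66,80,6)]))
T0=load("top1.npz")["img"]
E
```

```text
ee_pos: [573.6, 203.3, 221.1]
ft_force: [0.2, 0.3, -0.0]
ee_pos: [558.2, 32.9, 231.2]
ft_force: [1.2, 0.1, 0.8]
ee_pos: [548.7, -71.9, 230.7]
ft_force: [0.0, -0.1, -0.2]
```

View pics/end.png

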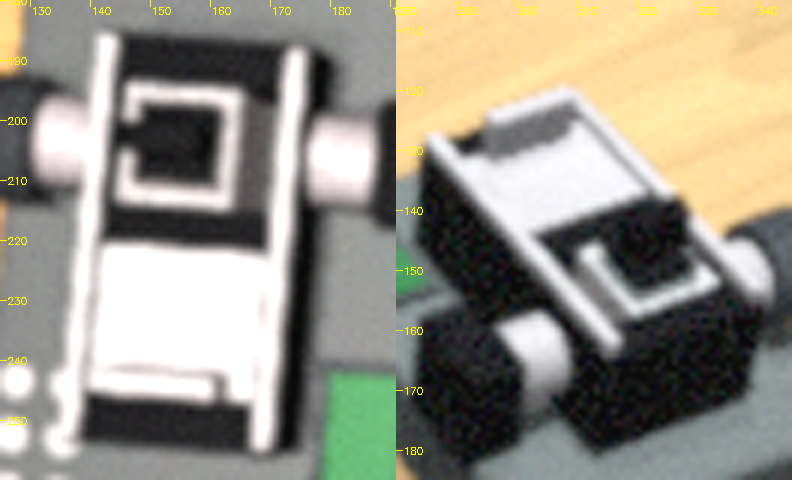

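```bash
python3 - <<'E'
from h import *
S=load("scene6.npz");T=load("top6.npz")
for z in(121,125,131):
  print(z,[np.round(proj(S,[574.3+dx,203+dy,z]),1).tolist() for dx,dy in((6.1,11.5),(-3.9,12.5),(3.9,-12.5),(-6.1,-11.5))],np.round(proj(T,[575.5,215,z]),1))
E
```

```text
121 [[329.0, 139.2], [326.3, 136.5], [319.4, 142.7], [316.8, 139.9]] [143.8 202.6]
125 [[329.3, 137.8], [326.6, 135.0], [319.7, 141.3], [317.0, 138.5]] [143.3 202.4]
131 [[329.7, 135.6], [327.0, 132.8], [320.0, 139.1], [317.4, 136.3]] [142.4 202.2]
```

```bash
python3 -c "
from workcell import ctrl;print(ctrl.close_job())"
```

```text
the job is handed in; nothing more can be done
None
```

The job is handed in, with no verdict returned: the dust slide was pulled to its open stop, and the cell went down to the floor of the adapter's well with its clear faces along the light path and was released. The last pictures agree with both, but I felt no distinct click from the spring ball; contact came at the calculated floor height, and the press home peaked at about 28 N.

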